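# Zero the lamp-hour dial and log the reset

### The arm

A 6-joint arm with a two-finger parallel gripper is mounted at the origin on the work surface. World frame = base frame: x ahead of the robot, y to its left, z up, the work surface at z = 0. Lengths are in m, angles in rad, forces in N, time in s.
With the tool pointing down it reaches from about 0.4 to 0.925 m from the base axis. Payload 12.5 kg.
Tool frame: the origin (TCP) lies midway between the tips of the shut fingers; the grasp point (between the pads) lies 19 mm behind it; z points along the fingers, y is the line along which they close (so a half turn about z gives the same grasp; the last joint's range is limited). The gripper opens to 95 mm and grips with 3 to 60 N. Pads are 20 mm wide; open, the fingers measure 119 mm over their backs; the gripper's body (75 mm by 180 mm) begins 59 mm behind the grasp point.
Start: joints at [-1.399, 0.491, 1.559, -0, 1.092, -0.106], TCP at [0.171, -0.601, 0.215] pointing down, gripper open.
Joint ranges: [-3.1, 3.1], [-0.84, 2.19], [0.05, 2.79], [-1.13, 4.28], [0.06, 2.93], [-2.69, 2.69]. Speed limits (rad/s): [2.22, 2.22, 2.79, 3.14, 3.14, 3.14].

### API

Orientations are given as [roll, pitch, yaw] about the fixed x, y, z axes, in that order (R = Rz(yaw) Ry(pitch) Rx(roll)).
In Python, from cell import manip gives the robot as it stands.
- The arm moves only by the tool jog_arm, never from a script. Its argument "moves" is a list of rows, each an object of numbers: "wx", "wy", "wz": the turn, a rotation vector about the tool's x, y, z in degrees; "tx", "ty", "tz": the shift along the tool's x, y, z in m; "jaw": the opening, from 0 (shut) to 1 (fully open). In form: [{"wx": .., "wy": .., "wz": .., "tx": .., "ty": .., "tz": .., "jaw": ..}, ...]. A call has 1 to 5 rows; each row shifts and turns the commanded pose from where the row before left it, along the tool's axes as they then stand; what a row does not reach is not made up. A row lasts 1/12 s, in which the tool goes at most 41.7 mm and 7.16 degrees, less where a joint would pass 70% of its speed; a pose out of reach is approached as far as the arm can. A call is refused whole if a number of a shift passes 0.0417 or a number of a turn 7.16, either way. A call with a gripper value outside its range is refused whole. The fingers move at their own pace and stop on an object; "squeeze" is the grip in N (left out, the last holds). Time passes only in rows, so rows that do not move let the fingers close. It gives the time, the measured TCP pose, the force, the opening and the grip force at its end, in the units of the state.
- manip.state(): the state, without advancing time (a new reading comes with each control period).
- manip.read_camera(name): name is "scene" or "top" or "wrist"; returns a dict with "frame" (480x640x3 uint8, red, green, blue), "mtx" (3x3 intrinsics, pixels), "k1" (the pictures are not rectified: a ray, as slopes to the right and down, at radius r is drawn at 1 + k1 r^2 times it, then the intrinsics apply), "world_to_cam" (4x4, takes a point from world to camera coordinates); the wrist camera has in their place "hand_eye" (4x4, takes a point from camera to tool coordinates, whose origin is the TCP and whose axes are the flange's). Camera axes: x right, y down, z forward; pixel columns grow to the right and rows downward; lengths in m; the calibration is good to about 2 mm. A picture is of the moment at which its call begins: read the wrist's pose just before it. There is no depth.
- manip.finish_job(): hands the job in; it is judged then, once.
The state is a dict: "clock": time; "joint_positions": joint angles; "qvel": joint speeds; "effort": joint torques, N m; "tcp_pos": TCP position; "eef_rot": TCP orientation; "force": force on the tool from outside, world axes, zero at the start; "ft_torque": the same for the moment, N m; "opening": finger opening in m; "gripper_force": force on a finger pad.
Only numpy, scipy, OpenCV 4.12 (cv2) and the standard library are available. Lean on these libraries where they do the work, as an engineer would, in place of code of your own. Each camera call takes 0.05 s, during which the arm holds its last target. There are 200 camera calls.

### The job

A new lamp has been fitted to the microscope's lamp supply: turn the hour knob on top of the white supply box back (anticlockwise seen from above) until its pointer is fully home at the zero stop. Then pick up the hand scanner and hold it, window facing down, about 8 cm above the middle of the square code label on the same box, steady for a good second to log the reset. Lay the scanner back down on the middle of its rubber mat, window down, and do not shove or knock over the bottles and the jar standing around.

Things in the scene. Friction and masses are not known exactly. Their poses are not given: they have to be found in the camera images.
- lamp_supply: white instrument box, fixed, 160 (x) x 240 (y) x 90 mm high, black front panel on its -x face. Origin: centre of its underside; z up. On its flat top: the hour knob (at x 0, y -62 mm) and the code label (at x 0, y +65 mm).
- hour_knob (a joint): angle of the hour knob in rad: 0 = home at the zero stop, its pointer at the front (towards the box's -x face) beside a short steel pin, 8 mm high; grows clockwise seen from above, to 4.7 at most. Upright axis, light friction (about 0.06 N m), stays where it is left.
- hour_knob_grip (a point): point on the knob's axis, 31 mm above the box's top, turning with the knob: a black disc, 72 mm across, 8 mm high, with an upright grip bar 66 mm long along this point's x, 16 mm wide along its y; the bar's top is 10 mm above this point, its foot 22 mm below. The pointer (a nose and a white line) is at the bar's -x end; a round aluminium scale 112 mm across lies beneath.
- code_label (a point): centre of the white square label, 60 x 60 mm, with a black square code pattern, flat on the box's top (90 mm above the table); z up, x and y as the box.
- scanner: cordless hand scanner, dark grey, 150 mm long (x), about 0.16 kg. Origin: centre of its underside, z up. Handle 34 mm wide (y), from x -75 to +25 mm, its underside 12 mm and its top 42 mm above the underside plane; the head, 50 x 50 x 50 mm, is at the +x end (x 25 to 75 mm) and looks down. It starts window down on the mat.
- scanner_grip (a point): grasp point in the handle near the scanner's centre of mass: at x +2 mm, 28 mm above its underside; axes as the scanner. Grip across y (34 mm).
- scanner_window (a point): centre of the scanner's window, in the underside of its head (x +50 mm, z 0 of the scanner); axes as the scanner; it looks along -z.
- mat: black rubber mat, fixed, 240 (x) x 140 (y) x 4 mm. Origin: centre of its underside.
- dropper_bottle: bystander: amber dropper bottle, 40 mm across, 85 mm high, near the supply's front. Origin: centre of its underside.
- sample_jar: bystander: pale jar with a white cap, 52 mm across, 50 mm high, beyond the mat. Origin: centre of its underside.
- wash_bottle: bystander: white bottle, 60 mm across, 150 mm high. Origin: centre of its underside.
There are look-alikes about, which are no part of the job. What is shaped like the scanner but red is not meant.

How it is judged:
On the way, in this order (a step that is already met when the one before it is completed fails the run):
1. the hour knob is turned back to its zero stop (within 0.08 rad) (value of joint hour_knob below 0.08 rad), for 0.2 s.
2. knob at zero, the held scanner looks at the code label: label centre within 25 mm of its line of sight in x and y, 40 to 130 mm away, square within 0.45 rad, still (30 mm/s, 0.25 rad/s) for 0.8 s (x of code_label in the frame of scanner_window between -0.025 and 0.025 m and y of code_label in the frame of scanner_window between -0.025 and 0.025 m and z of code_label in the frame of scanner_window between -0.13 and -0.04 m and angle between the z axis of scanner_window and the z axis of code_label, either way round below 0.45 rad and linear speed of scanner below 0.03 m/s and angular speed of scanner below 0.25 rad/s and contact force between the fingers and scanner above 0.5 N and value of joint hour_knob below 0.08 rad), for 0.8 s.
At the end, for the whole second after the job is handed in: The hour knob is at zero (under 0.08 rad) and the scanner lies released and still, window down, flat on its mat (tilt under 0.1 rad), its centre within 60 mm of the mat's centre (value of joint hour_knob below 0.08 rad and horizontal distance between scanner and mat below 0.06 m and z of scanner in the frame of mat between -0.002 and 0.01 m and angle between scanner's own z axis and vertical below 0.1 rad and linear speed of scanner below 0.02 m/s); the robot touches nothing.
It fails at once if the dropper bottle is shoved more than 30 mm or tipped over (distance of dropper_bottle from where it was at the start of the episode above 0.03 m or angle between dropper_bottle's own z axis and vertical above 0.5 rad).
It fails at once if the sample jar is shoved more than 30 mm or tipped over (distance of sample_jar from where it was at the start of the episode above 0.03 m or angle between sample_jar's own z axis and vertical above 0.5 rad).
It fails at once if the wash bottle is shoved more than 30 mm or tipped over (distance of wash_bottle from where it was at the start of the episode above 0.03 m or angle between wash_bottle's own z axis and vertical above 0.5 rad).
It also fails if it takes over 72 s, if anything falls off the work surface, if the arm or the gripper's body presses on something with over 40 N, if the wrist force passes 120 N, or if a joint passes its speed limit or range.

## Working session

There is one attempt and no reset: what is moved stays moved. The work goes in short steps, Python scripts to look and compute and a tool call to move; the robot and the scene stay as the last step left them, time stands still between calls to the robot, and variables do not carry over. Pictures are saved under pics/ and viewed, at most 10 in all, crops included, and the job is handed in when it is done.

Besides the shell and the picture viewer there is one more tool, called after ">>>" as name([rows], argument=value, ...), one row to a line, values as JSON. jog_arm: Moves the arm, as the interface text tells. Its arguments: {"type":"object","properties":{"moves":{"type":"array"},"squeeze":{"type":"number"}},"required":["moves"]}

```bash
mkdir -p pics; ls; python3 - <<'E'
from cell import manip
import cv2,numpy as np
for n in("scene","top"):
    c=manip.read_camera(n); cv2.imwrite(f"pics/{n}0.png",c["frame"][:,:,::-1])
    print(n,c["mtx"].tolist(),c["k1"],np.round(c["world_to_cam"],4).tolist())
s=manip.state();print(s)
c=manip.read_camera("wrist");print(c["mtx"],c["k1"],c["hand_eye"])
E
```

```text
pics
scene [[539.1247304729742, 0.0, 324.16646894458603], [0.0, 539.1247304729742, 246.72483904099667], [0.0, 0.0, 1.0]] 0.017289156040055455 [[0.698, 0.716, -0.0128, -0.4098], [0.5491, -0.5467, -0.6321, -0.1096], [-0.4596, 0.4342, -0.7748, 1.3229], [0.0, 0.0, 0.0, 1.0]]
top [[579.7172511979992, 0.0, 309.2196594977613], [0.0, 579.7172511979992, 236.83717149828192], [0.0, 0.0, 1.0]] 0.01152603995508917 [[-0.0009, -1.0, 0.0022, 0.1293], [-0.9918, 0.0006, -0.1279, 0.4575], [0.1279, -0.0023, -0.9918, 1.3459], [0.0, 0.0, 0.0, 1.0]]
{'clock': 0.1, 'joint_positions': array([-1.39858454e+00,  4.91498623e-01,  1.55941219e+00,  2.62228246e-05,
        1.09170818e+00, -1.05605005e-01]), 'qvel': array([-0.00058923, -0.00048775, -0.00422497, -0.00065676, -0.00060348,
        0.00011838]), 'effort': array([ 4.27622654e-03, -6.13619184e+01, -2.58607024e+01,  6.94224704e-02,
        4.70058003e-02, -6.90639763e-05]), 'tcp_pos': array([ 0.17139615, -0.60080219,  0.21411244]), 'eef_rot': array([-3.14057449e+00, -1.31313274e-04,  2.77804622e-01]), 'force': array([-0.29788079,  0.38311951, -0.2309454 ]), 'ft_torque': array([-0.01439279,  0.01282533, -0.02417667]), 'gripper_force': 0.0, 'opening': 0.09533208128757302}
[[337.58422923   0.         317.92232173]
 [  0.         337.58422923 244.81588241]
 [  0.           0.           1.        ]] -0.02672867885385885 [[-2.92317830e-04 -9.69670190e-01 -2.44416935e-01  6.88885788e-02]
 [ 9.99999953e-01 -2.61722813e-04 -1.57652771e-04  2.15282149e-04]
 [ 8.89017046e-05 -2.44416969e-01  9.69670221e-01 -1.70695787e-01]
 [ 0.00000000e+00  0.00000000e+00  0.00000000e+00  1.00000000e+00]]
```

View pics/top0.png

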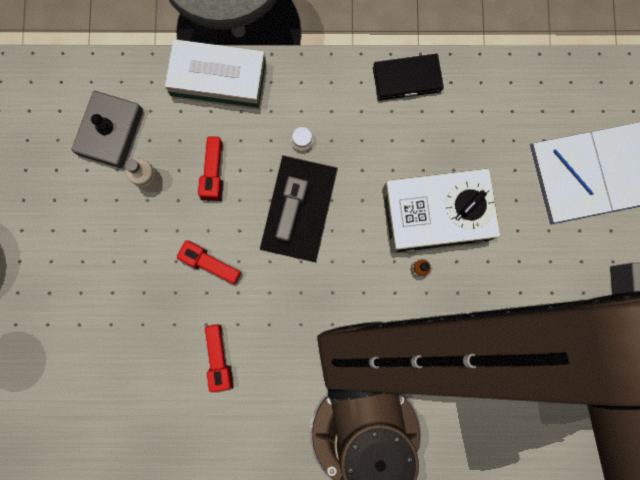

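View pics/scene0.png

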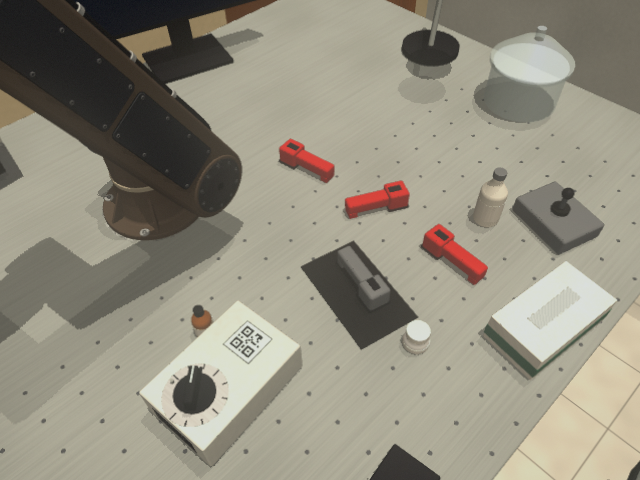

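Top view: box corners (387,182),(491,170),(498,238),(397,249), label (415,211), knob (470,206). The mat runs (284,156)-(316,262), with the scanner on it and its head at (295,188). Next I'll convert these to positions and zoom in on the knob.

```bash
cat > h.py <<'E'
from cell import manip
import cv2,numpy as np
from scipy.spatial.transform import Rotation as R
def cam(n):
    s=manip.state(); c=manip.read_camera(n)
    if n=="wrist":
        T=np.eye(4);T[:3,:3]=R.from_euler("xyz",s["eef_rot"]).as_matrix();T[:3,3]=s["tcp_pos"]
        c["world_to_cam"]=np.linalg.inv(T@c["hand_eye"])
    return c
def pos(c,uv,z):
    M=np.linalg.inv(c["world_to_cam"]); K=c["mtx"]
    d=(np.array(uv,float)-K[:2,2])/K[0,0]; p=d.copy()
    for _ in range(10): p=d/(1+c["k1"]*(p@p))
    r=M[:3,:3]@[*p,1]; o=M[:3,3]
    return o+r*(z-o[2])/r[2]
def proj(c,P):
    q=c["world_to_cam"]@[*P,1]; p=q[:2]/q[2]; p=p*(1+c["k1"]*(p@p))
    return c["mtx"][0,0]*p+c["mtx"][:2,2]
E
python3 - <<'E'
from h import *
c=cam("top")
for n,uv,z in [("label",(415,211),.09),("knob",(470,206),.121),("bc",(387,182),.09),("bc",(491,170),.09),("bc",(498,238),.09),("bc",(397,249),.09),
 ("m",(284,156),.004),("m",(337,167),.004),("m",(316,262),.004),("m",(261,250),.004),("head",(295,188),.054),("tail",(286,238),.046),("jar",(302,136),.05),("drop",(422,267),.08),("wash",(138,170),.15),("barA",(453,219),.121),("barB",(485,192),.121)]: print(n,pos(c,uv,z).round(3))
f=c["frame"]
a=cv2.resize(f[160:255,380:505],(800,600),interpolation=3); b=cv2.resize(f[150:270,255:345],(400,533),interpolation=3)
s=cv2.resize(cam("scene")["frame"][340:440,150:250],(400,400),interpolation=3)
cv2.imwrite("pics/a.png",a[:,:,::-1])
o=np.zeros((533,800,3),np.uint8);o[:,:400]=b;o[:400,400:]=s
cv2.imwrite("pics/b.png",o[:,:,::-1])
E
```

```text
label [ 0.509 -0.112  0.09 ]
knob [ 0.515 -0.229  0.121]
bc [ 0.576 -0.049  0.09 ]
bc [ 0.604 -0.289  0.09 ]
bc [ 0.447 -0.298  0.09 ]
bc [ 0.422 -0.069  0.09 ]
m [0.661 0.191 0.004]
m [0.634 0.061 0.004]
m [0.4   0.113 0.004]
m [0.429 0.245 0.004]
head [0.57  0.162 0.054]
tail [0.453 0.183 0.046]
jar [0.698 0.146 0.05 ]
drop [ 0.382 -0.127  0.08 ]
wash [0.59  0.504 0.15 ]
barA [ 0.486 -0.19   0.121]
barB [ 0.546 -0.264  0.121]
```

View pics/b.png

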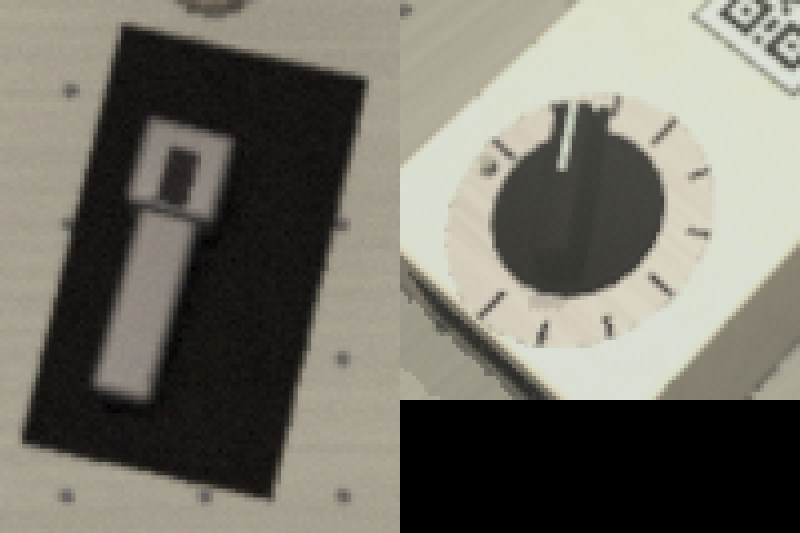

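View pics/a.png

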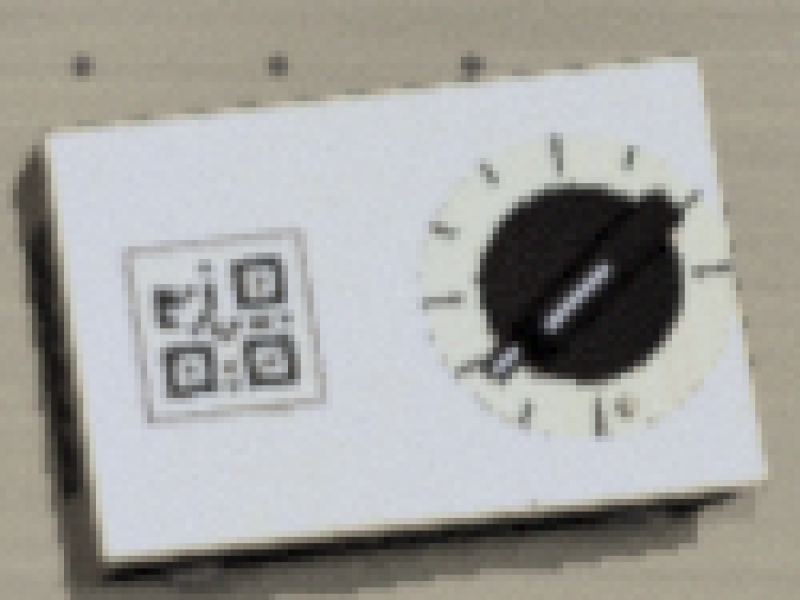

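The pointer sits front-left, about 0.99 rad clockwise of the zero pin. The bar runs along yaw about -0.89, the knob is near (0.517,-0.235), and the box yaw is about 0.1. I'll go above the knob.

>>> jog_arm([
  {"tx": 0.031, "ty": -0.0184},
  {"tx": 0.031, "ty": -0.0184},
  {"tx": 0.031, "ty": -0.0184},
  {"tx": 0.031, "ty": -0.0184},
  {"tx": 0.031, "ty": -0.0184},
])

```text
schema error: expected keys wx, wy, wz, tx, ty, tz, jaw
```

>>> jog_arm([
  {"tx": 0.031, "ty": -0.0184},
  {"tx": 0.031, "ty": -0.0184},
  {"tx": 0.031, "ty": -0.0184},
  {"tx": 0.031, "ty": -0.0184},
  {"tx": 0.031, "ty": -0.0184},
])

```text
schema error: expected keys wx, wy, wz, tx, ty, tz, jaw
```

>>> jog_arm([
  {"tx": 0.031, "ty": -0.0184},
  {"tx": 0.031, "ty": -0.0184},
  {"tx": 0.031, "ty": -0.0184},
  {"tx": 0.031, "ty": -0.0184},
  {"wz": 6.7},
])

```text
schema error: expected keys wx, wy, wz, tx, ty, tz, jaw
```

>>> jog_arm([
  {"wz": 6.7},
  {"wz": 6.7},
  {"wz": 6.7},
  {"wz": 6.7},
  {"wz": 6.7},
])

```text
schema error: expected keys wx, wy, wz, tx, ty, tz, jaw
```

>>> jog_arm([
  {"wz": 6.7},
  {"wz": 6.7},
  {"wz": 6.7},
  {"wz": 6.7},
  {},
])

```text
schema error: expected keys wx, wy, wz, tx, ty, tz, jaw
```

```bash
python3 - <<'E'
from h import *
s=manip.state();print(s["clock"],s["tcp_pos"],s["eef_rot"])
c=cam("wrist");cv2.imwrite("pics/w1.png",c["frame"][:,:,::-1])
print(proj(c,(.517,-.235,.098)))
E
```

```text
0.25 [ 0.17141936 -0.60093756  0.21439354] [-3.14114250e+00 -6.11901721e-05  2.77808741e-01]
[ -56.78258964 -370.86398901]
```

View pics/w1.png

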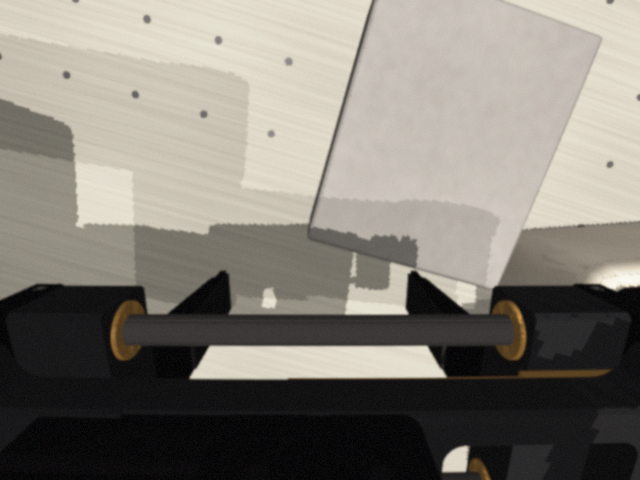

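All moves were refused because every key is required, so the arm is still at the start. The picture shows only bare table and a book. I'll send them again with all keys.

>>> jog_arm([
  {"wx": 0, "wy": 0, "wz": 0, "tx": 0.031, "ty": -0.0184, "tz": 0, "jaw": 1},
  {"wx": 0, "wy": 0, "wz": 0, "tx": 0.031, "ty": -0.0184, "tz": 0, "jaw": 1},
  {"wx": 0, "wy": 0, "wz": 0, "tx": 0.031, "ty": -0.0184, "tz": 0, "jaw": 1},
  {"wx": 0, "wy": 0, "wz": 0, "tx": 0.031, "ty": -0.0184, "tz": 0, "jaw": 1},
  {"wx": 0, "wy": 0, "wz": 0, "tx": 0.031, "ty": -0.0184, "tz": 0, "jaw": 1},
])

```text
clock: 0.72
tcp_pos: [0.2961, -0.4687, 0.2147]
eef_rot: [3.141, -0.0, 0.277]
force: [0.1, -1.3, -0.6]
opening: 0.0948
gripper_force: 0.0
```

>>> jog_arm([
  {"wx": 0, "wy": 0, "wz": 0, "tx": 0.031, "ty": -0.0184, "tz": 0, "jaw": 1},
  {"wx": 0, "wy": 0, "wz": 0, "tx": 0.031, "ty": -0.0184, "tz": 0, "jaw": 1},
  {"wx": 0, "wy": 0, "wz": 0, "tx": 0.031, "ty": -0.0184, "tz": 0, "jaw": 1},
  {"wx": 0, "wy": 0, "wz": 0, "tx": 0.031, "ty": -0.0184, "tz": 0, "jaw": 1},
  {"wx": 0, "wy": 0, "wz": 0, "tx": 0.031, "ty": -0.0184, "tz": 0, "jaw": 1},
])

```text
clock: 1.13
tcp_pos: [0.42, -0.3376, 0.2148]
eef_rot: [3.141, -0.0, 0.278]
force: [0.3, -1.2, 0.2]
opening: 0.0951
gripper_force: 0.0
```

>>> jog_arm([
  {"wx": 0, "wy": 0, "wz": 0, "tx": 0.031, "ty": -0.0184, "tz": 0, "jaw": 1},
  {"wx": 0, "wy": 0, "wz": 0, "tx": 0.031, "ty": -0.0184, "tz": 0, "jaw": 1},
  {"wx": 0, "wy": 0, "wz": 0, "tx": 0.031, "ty": -0.0184, "tz": 0, "jaw": 1},
  {"wx": 0, "wy": 0, "wz": 0, "tx": 0.031, "ty": -0.0184, "tz": 0, "jaw": 1},
  {"wx": 0, "wy": 0, "wz": 6.7, "tx": 0, "ty": 0, "tz": 0, "jaw": 1},
])

```text
clock: 1.55
tcp_pos: [0.5212, -0.2304, 0.2146]
eef_rot: [-3.141, -0.001, 0.166]
force: [0.0, 0.1, -0.1]
opening: 0.0949
gripper_force: 0.0
```

>>> jog_arm([
  {"wx": 0, "wy": 0, "wz": 6.7, "tx": 0, "ty": 0, "tz": 0, "jaw": 1},
  {"wx": 0, "wy": 0, "wz": 6.7, "tx": 0, "ty": 0, "tz": 0, "jaw": 1},
  {"wx": 0, "wy": 0, "wz": 6.7, "tx": 0, "ty": 0, "tz": 0, "jaw": 1},
  {"wx": 0, "wy": 0, "wz": 6.7, "tx": 0, "ty": 0, "tz": 0, "jaw": 1},
  {"wx": 0, "wy": 0, "wz": 6.7, "tx": 0, "ty": 0, "tz": 0, "jaw": 1},
])

```text
clock: 1.97
tcp_pos: [0.5182, -0.2342, 0.2146]
eef_rot: [3.142, -0.0, -0.43]
force: [0.0, -0.8, 0.2]
opening: 0.0949
gripper_force: 0.0
```

>>> jog_arm([
  {"wx": 0, "wy": 0, "wz": 6.7, "tx": 0, "ty": 0, "tz": 0, "jaw": 1},
  {"wx": 0, "wy": 0, "wz": 6.7, "tx": 0, "ty": 0, "tz": 0, "jaw": 1},
  {"wx": 0, "wy": 0, "wz": 6.7, "tx": 0, "ty": 0, "tz": 0, "jaw": 1},
  {"wx": 0, "wy": 0, "wz": 6.7, "tx": 0, "ty": 0, "tz": 0, "jaw": 1},
  {"wx": 0, "wy": 0, "wz": 0, "tx": 0, "ty": 0, "tz": 0, "jaw": 1},
])

```text
clock: 2.38
tcp_pos: [0.5181, -0.2343, 0.2146]
eef_rot: [3.142, -0.0, -0.897]
force: [-0.7, -0.6, -0.1]
opening: 0.0947
gripper_force: 0.0
```

```bash
python3 - <<'E'
from h import *
s=manip.state();print(s["clock"],s["tcp_pos"],s["eef_rot"])
c=cam("wrist");cv2.imwrite("pics/w2.png",c["frame"][:,:,::-1])
print(proj(c,(.517,-.235,.098)), pos(cam("top"),(470.9,204.8),.098))
E
```

```text
2.3833 [ 0.5180976  -0.23430972  0.21463015] [ 3.14152078e+00 -6.44919485e-05 -8.96964417e-01]
[319.86303585 240.9032319 ] [ 0.52175492 -0.23761913  0.098     ]
```

View pics/w2.png

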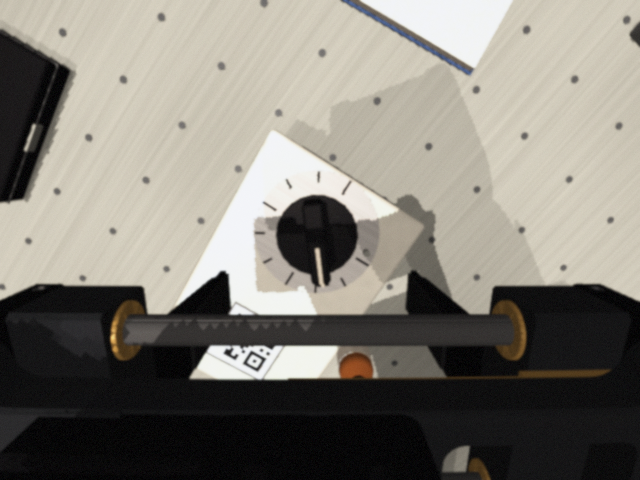

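In the wrist view the disc centre is at (317,234) and the white pointer line runs (317,249) to (321,284). That puts the knob at about (0.522,-0.238) with the bar yaw near -0.81. I'll correct for that, descend and grip.

>>> jog_arm([
  {"wx": 0, "wy": 0, "wz": 0, "tx": 0.005, "ty": -0.001, "tz": 0, "jaw": 1},
  {"wx": 0, "wy": 0, "wz": -5, "tx": 0, "ty": 0, "tz": 0, "jaw": 1},
  {"wx": 0, "wy": 0, "wz": 0, "tx": 0, "ty": 0, "tz": 0.036, "jaw": 1},
  {"wx": 0, "wy": 0, "wz": 0, "tx": 0, "ty": 0, "tz": 0.036, "jaw": 1},
  {"wx": 0, "wy": 0, "wz": 0, "tx": 0, "ty": 0, "tz": 0.036, "jaw": 1},
])

```text
clock: 2.9
tcp_pos: [0.5225, -0.2379, 0.1059]
eef_rot: [-3.141, -0.002, -0.801]
force: [0.0, -0.3, -1.0]
opening: 0.095
gripper_force: 0.0
```

>>> jog_arm([
  {"wx": 0, "wy": 0, "wz": 0, "tx": 0, "ty": 0, "tz": 0, "jaw": 0},
  {"wx": 0, "wy": 0, "wz": 0, "tx": 0, "ty": 0, "tz": 0, "jaw": 0},
  {"wx": 0, "wy": 0, "wz": 0, "tx": 0, "ty": 0, "tz": 0, "jaw": 0},
  {"wx": 0, "wy": 0, "wz": 0, "tx": 0, "ty": 0, "tz": 0, "jaw": 0},
  {"wx": 0, "wy": 0, "wz": 0, "tx": 0, "ty": 0, "tz": 0, "jaw": 0},
], squeeze=12)

```text
clock: 3.32
tcp_pos: [0.5229, -0.238, 0.1087]
eef_rot: [-3.141, -0.003, -0.804]
force: [1.4, 0.4, -0.3]
opening: 0.0671
gripper_force: 0.0
```

>>> jog_arm([
  {"wx": 0, "wy": 0, "wz": 0, "tx": 0, "ty": 0, "tz": 0, "jaw": 0},
  {"wx": 0, "wy": 0, "wz": 0, "tx": 0, "ty": 0, "tz": 0, "jaw": 0},
  {"wx": 0, "wy": 0, "wz": 0, "tx": 0, "ty": 0, "tz": 0, "jaw": 0},
  {"wx": 0, "wy": 0, "wz": 0, "tx": 0, "ty": 0, "tz": 0, "jaw": 0},
  {"wx": 0, "wy": 0, "wz": 0, "tx": 0, "ty": 0, "tz": 0, "jaw": 0},
])

```text
clock: 3.73
tcp_pos: [0.5221, -0.2376, 0.1067]
eef_rot: [3.142, -0.0, -0.804]
force: [0.6, 0.4, -0.8]
opening: 0.034
gripper_force: 0.0
```

>>> jog_arm([
  {"wx": 0, "wy": 0, "wz": 0, "tx": 0, "ty": 0, "tz": 0, "jaw": 0},
  {"wx": 0, "wy": 0, "wz": 0, "tx": 0, "ty": 0, "tz": 0, "jaw": 0},
  {"wx": 0, "wy": 0, "wz": 0, "tx": 0, "ty": 0, "tz": 0, "jaw": 0},
  {"wx": 0, "wy": 0, "wz": 0, "tx": 0, "ty": 0, "tz": 0, "jaw": 0},
  {"wx": 0, "wy": 0, "wz": 0, "tx": 0, "ty": 0, "tz": 0, "jaw": 0},
])

```text
clock: 4.15
tcp_pos: [0.5223, -0.2375, 0.1066]
eef_rot: [-3.141, -0.0, -0.804]
force: [2.8, 2.3, -0.8]
opening: 0.0159
gripper_force: 12.0
```

Gripped at 15.9 mm. Now turning it anticlockwise, about 52° plus a little.

>>> jog_arm([
  {"wx": 0, "wy": 0, "wz": -5, "tx": 0, "ty": 0, "tz": 0, "jaw": 0},
  {"wx": 0, "wy": 0, "wz": -5, "tx": 0, "ty": 0, "tz": 0, "jaw": 0},
  {"wx": 0, "wy": 0, "wz": -5, "tx": 0, "ty": 0, "tz": 0, "jaw": 0},
  {"wx": 0, "wy": 0, "wz": -5, "tx": 0, "ty": 0, "tz": 0, "jaw": 0},
  {"wx": 0, "wy": 0, "wz": -5, "tx": 0, "ty": 0, "tz": 0, "jaw": 0},
])

```text
clock: 4.57
tcp_pos: [0.5225, -0.2371, 0.1066]
eef_rot: [-3.141, -0.001, -0.364]
force: [5.1, 5.6, -1.8]
opening: 0.0159
gripper_force: 12.0
```

>>> jog_arm([
  {"wx": 0, "wy": 0, "wz": -5, "tx": 0, "ty": 0, "tz": 0, "jaw": 0},
  {"wx": 0, "wy": 0, "wz": -5, "tx": 0, "ty": 0, "tz": 0, "jaw": 0},
  {"wx": 0, "wy": 0, "wz": -5, "tx": 0, "ty": 0, "tz": 0, "jaw": 0},
  {"wx": 0, "wy": 0, "wz": -4, "tx": 0, "ty": 0, "tz": 0, "jaw": 0},
  {"wx": 0, "wy": 0, "wz": -4, "tx": 0, "ty": 0, "tz": 0, "jaw": 0},
])

```text
clock: 4.98
tcp_pos: [0.5226, -0.2368, 0.1066]
eef_rot: [-3.141, -0.001, 0.037]
force: [5.4, 7.8, -0.7]
opening: 0.016
gripper_force: 12.0
```

```bash
python3 -c "
from h import *
s=manip.state();print(s['ft_torque'],s['force'],s['eef_rot'],s['effort'][5])"
```

```text
[ 1.37817685 -1.00763803 -0.05144545] [ 5.38503534  7.79701216 -0.6504525 ] [-3.14061816e+00 -8.99514058e-04  3.65782188e-02] 1.236031986773014
```

>>> jog_arm([
  {"wx": 0, "wy": 0, "wz": -2, "tx": 0, "ty": 0, "tz": 0, "jaw": 0},
  {"wx": 0, "wy": 0, "wz": -2, "tx": 0, "ty": 0, "tz": 0, "jaw": 0},
  {"wx": 0, "wy": 0, "wz": 0, "tx": 0, "ty": 0, "tz": 0, "jaw": 0},
])

```text
clock: 5.23
tcp_pos: [0.5226, -0.2367, 0.1066]
eef_rot: [-3.141, -0.001, 0.105]
force: [5.0, 7.9, -0.5]
opening: 0.0157
gripper_force: 12.0
```

```bash
python3 -c "
from h import *
s=manip.state();print(s['ft_torque'],s['force'],s['eef_rot'],s['effort'][5])"
```

```text
[ 1.38698691 -0.97877259  0.0086345 ] [ 4.9950088   7.89933423 -0.46868108] [-3.14062835e+00 -9.04043625e-04  1.05245752e-01] -0.5627828277647495
```

>>> jog_arm([
  {"wx": 0, "wy": 0, "wz": -2, "tx": 0, "ty": 0, "tz": 0, "jaw": 0},
  {"wx": 0, "wy": 0, "wz": -1, "tx": 0, "ty": 0, "tz": 0, "jaw": 0},
  {"wx": 0, "wy": 0, "wz": 0, "tx": 0, "ty": 0, "tz": 0, "jaw": 0},
])

```text
clock: 5.48
tcp_pos: [0.5225, -0.2367, 0.1066]
eef_rot: [-3.14, -0.001, 0.156]
force: [5.1, 6.6, -0.4]
opening: 0.0158
gripper_force: 12.3
```

```bash
python3 -c "
from h import *
s=manip.state();print(s['ft_torque'],s['force'],s['eef_rot'],s['effort'][5])"
```

```text
[ 1.28554198 -0.80005142 -0.36206336] [ 5.09815532  6.55118257 -0.41662155] [-3.14043396e+00 -8.23588049e-04  1.55803548e-01] -0.7362628541886806
```

The torque rose to 0.36 N m, so the knob is at the stop (yaw 0.156). I'll hold briefly, open, lift and check.

>>> jog_arm([
  {"wx": 0, "wy": 0, "wz": 0, "tx": 0, "ty": 0, "tz": 0, "jaw": 0},
  {"wx": 0, "wy": 0, "wz": 0, "tx": 0, "ty": 0, "tz": 0, "jaw": 0},
  {"wx": 0, "wy": 0, "wz": 0, "tx": 0, "ty": 0, "tz": 0, "jaw": 1},
  {"wx": 0, "wy": 0, "wz": 0, "tx": 0, "ty": 0, "tz": 0, "jaw": 1},
  {"wx": 0, "wy": 0, "wz": 0, "tx": 0, "ty": 0, "tz": 0, "jaw": 1},
])

```text
clock: 5.9
tcp_pos: [0.5219, -0.2377, 0.1066]
eef_rot: [3.141, 0.0, 0.156]
force: [0.4, -0.4, 0.1]
opening: 0.031
gripper_force: 0.0
```

>>> jog_arm([
  {"wx": 0, "wy": 0, "wz": 0, "tx": 0, "ty": 0, "tz": 0, "jaw": 1},
  {"wx": 0, "wy": 0, "wz": 0, "tx": 0, "ty": 0, "tz": -0.04, "jaw": 1},
  {"wx": 0, "wy": 0, "wz": 0, "tx": 0, "ty": 0, "tz": -0.04, "jaw": 1},
  {"wx": 0, "wy": 0, "wz": 0, "tx": 0, "ty": 0, "tz": -0.04, "jaw": 1},
  {"wx": 0, "wy": 0, "wz": 0, "tx": 0, "ty": 0, "tz": 0, "jaw": 1},
])

```text
clock: 6.32
tcp_pos: [0.5241, -0.2389, 0.2339]
eef_rot: [3.134, -0.008, 0.156]
force: [0.0, -0.1, -0.8]
opening: 0.0645
gripper_force: 0.0
```

```bash
python3 - <<'E'
from h import *
s=manip.state();print(s["clock"],s["tcp_pos"],s["eef_rot"])
c=cam("wrist");cv2.imwrite("pics/w3.png",c["frame"][:,:,::-1])
E
```

```text
6.3167 [ 0.52410865 -0.23891021  0.2339445 ] [ 3.13446087 -0.00822188  0.15562021]
```

View pics/w3.png

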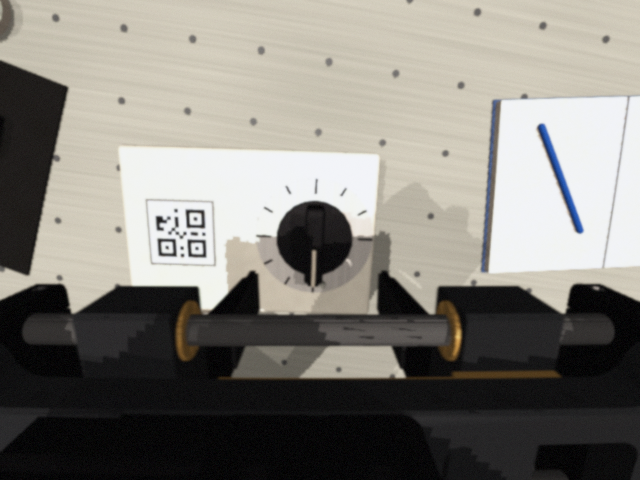

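The pointer now points to the front, in line with the zero tick (bar from (316,205) to (313,290)). The label is centred at (181,232). Next I'll compute the label position and scanner pose.

```bash
python3 - <<'E'
from h import *
c=cam("wrist");s=manip.state();print(s["tcp_pos"],s["eef_rot"])
L=pos(c,(181,232.5),.09);K=pos(c,(315,237),.098);print("label",L,"knob",K, "yaw",np.arctan2(-(L-K)[0],(L-K)[1]))
t=cam("top");f=lambda x,y,z:pos(t,(255+x*90/400,150+y*120/533),z)
# scanner top: head corners (crop) and handle
h=np.array([f(*p,.05) for p in((150,117),(234,135),(216,220),(129,202))]);a=f(165,215,.042);b=f(124,397,.042)
print("head",h.mean(0),h.round(3)[:,:2].tolist(),"handle",a,b,"yaw",np.arctan2(*(h.mean(0)-b)[[1,0]]),np.arctan2(*(a-b)[[1,0]]))
m=np.array([f(*p,.004) for p in((122,24),(368,78),(273,497),(23,442))]);print("mat",m.mean(0),np.arctan2(*(m[0]-m[3])[[1,0]]))
print("label top",pos(t,(380+227/6.4,160+325/6.316),.09))
E
```

```text
[ 0.52223855 -0.23785426  0.22794894] [ 3.13946769e+00 -2.18743092e-03  1.55555905e-01]
label [ 0.50662926 -0.11089551  0.09      ] knob [ 0.52349385 -0.23636605  0.098     ] yaw 0.1336099563333369
head [0.57139778 0.16011048 0.05      ] [[0.599, 0.177], [0.59, 0.133], [0.544, 0.142], [0.553, 0.188]] handle [0.54778925 0.16942611 0.042     ] [0.44994766 0.1908051  0.042     ] yaw -0.24755053727767695 -0.21512500751615551
mat [0.53131222 0.15297986 0.004     ] -0.2218236597148366
label top [ 0.50792837 -0.11311443  0.09      ]
```

>>> jog_arm([
  {"wx": 0, "wy": 0, "wz": 5.4, "tx": 0, "ty": 0, "tz": 0, "jaw": 1},
  {"wx": 0, "wy": 0, "wz": 5.4, "tx": 0, "ty": 0, "tz": 0, "jaw": 1},
  {"wx": 0, "wy": 0, "wz": 5.4, "tx": 0, "ty": 0, "tz": 0, "jaw": 1},
  {"wx": 0, "wy": 0, "wz": 5.4, "tx": 0, "ty": 0, "tz": 0, "jaw": 1},
  {"wx": 0, "wy": 0, "wz": 0, "tx": -0.0079, "ty": -0.0363, "tz": 0, "jaw": 1},
])

```text
clock: 6.88
tcp_pos: [0.522, -0.2038, 0.2243]
eef_rot: [3.141, 0.002, -0.231]
force: [-0.4, 0.1, -0.3]
opening: 0.0951
gripper_force: 0.0
```

>>> jog_arm([
  {"wx": 0, "wy": 0, "wz": 0, "tx": -0.0079, "ty": -0.0363, "tz": 0, "jaw": 1},
  {"wx": 0, "wy": 0, "wz": 0, "tx": -0.0079, "ty": -0.0363, "tz": 0, "jaw": 1},
  {"wx": 0, "wy": 0, "wz": 0, "tx": -0.0079, "ty": -0.0363, "tz": 0, "jaw": 1},
  {"wx": 0, "wy": 0, "wz": 0, "tx": -0.0079, "ty": -0.0363, "tz": 0, "jaw": 1},
  {"wx": 0, "wy": 0, "wz": 0, "tx": -0.0079, "ty": -0.0363, "tz": 0, "jaw": 1},
])

```text
clock: 7.3
tcp_pos: [0.5227, -0.013, 0.2249]
eef_rot: [3.141, 0.003, -0.222]
force: [0.9, -0.9, 0.7]
opening: 0.0952
gripper_force: 0.0
```

>>> jog_arm([
  {"wx": 0, "wy": 0, "wz": 0, "tx": -0.0079, "ty": -0.0363, "tz": 0, "jaw": 1},
  {"wx": 0, "wy": 0, "wz": 0, "tx": -0.0079, "ty": -0.0363, "tz": 0, "jaw": 1},
  {"wx": 0, "wy": 0, "wz": 0, "tx": -0.0079, "ty": -0.0363, "tz": 0, "jaw": 1},
  {"wx": 0, "wy": 0, "wz": 0, "tx": -0.0079, "ty": -0.0363, "tz": 0, "jaw": 1},
  {"wx": 0, "wy": 0, "wz": 0, "tx": -0.0079, "ty": -0.0363, "tz": 0, "jaw": 1},
])

```text
clock: 7.72
tcp_pos: [0.524, 0.1727, 0.2248]
eef_rot: [3.14, 0.003, -0.221]
force: [0.2, -0.6, 0.3]
opening: 0.0952
gripper_force: 0.0
```

>>> jog_arm([
  {"wx": 0, "wy": 0, "wz": 0, "tx": 0, "ty": 0, "tz": 0, "jaw": 1},
  {"wx": 0, "wy": 0, "wz": 0, "tx": 0, "ty": 0, "tz": 0, "jaw": 1},
])

```text
clock: 7.88
tcp_pos: [0.5241, 0.1725, 0.2247]
eef_rot: [3.14, 0.003, -0.218]
force: [0.3, -0.8, 0.2]
opening: 0.095
gripper_force: 0.0
```

```bash
python3 - <<'E'
from h import *
s=manip.state();print(s["clock"],s["tcp_pos"],s["eef_rot"],s["joint_positions"][5])
c=cam("wrist");cv2.imwrite("pics/w4.png",c["frame"][:,:,::-1])
np.savez("w4.npz",W=c["world_to_cam"])
print(proj(c,(.5714,.160,.05)),proj(c,(.449,.187,.042)))
E
```

```text
7.8833 [0.52405909 0.17250777 0.22470594] [ 3.14010514e+00  2.87645800e-03 -2.18203506e-01] 1.9874845490992517
[319.72311683 179.75928916] [319.68678161 292.94731952]
```

View pics/w4.png

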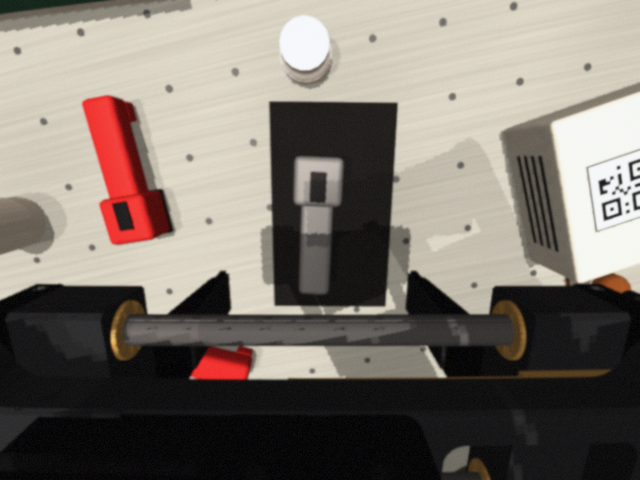

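The scanner lies under the tool, head at (318,181) and tail at (314,293), about 1° off the tool axis. The jar at (305,45) and the red decoys are clear. I'll descend and grip.

>>> jog_arm([
  {"wx": 0, "wy": 0, "wz": 1.2, "tx": 0, "ty": 0, "tz": 0, "jaw": 1},
  {"wx": 0, "wy": 0, "wz": 0, "tx": 0, "ty": 0, "tz": 0.04, "jaw": 1},
  {"wx": 0, "wy": 0, "wz": 0, "tx": 0, "ty": 0, "tz": 0.04, "jaw": 1},
  {"wx": 0, "wy": 0, "wz": 0, "tx": 0, "ty": 0, "tz": 0.04, "jaw": 1},
  {"wx": 0, "wy": 0, "wz": 0, "tx": 0, "ty": 0, "tz": 0.04, "jaw": 1},
])

```text
clock: 8.35
tcp_pos: [0.5249, 0.1695, 0.0651]
eef_rot: [-3.142, -0.001, -0.245]
force: [0.8, -0.3, -0.5]
opening: 0.0952
gripper_force: 0.0
```

>>> jog_arm([
  {"wx": 0, "wy": 0, "wz": 0, "tx": 0, "ty": 0, "tz": 0.03, "jaw": 1},
  {"wx": 0, "wy": 0, "wz": 0, "tx": 0, "ty": 0, "tz": 0.018, "jaw": 1},
  {"wx": 0, "wy": 0, "wz": 0, "tx": 0, "ty": 0, "tz": 0, "jaw": 1},
])

```text
clock: 8.6
tcp_pos: [0.5232, 0.1692, 0.0149]
eef_rot: [3.139, 0.006, -0.245]
force: [-0.0, 0.2, 0.1]
opening: 0.0949
gripper_force: 0.0
```

>>> jog_arm([
  {"wx": 0, "wy": 0, "wz": 0, "tx": 0, "ty": 0, "tz": 0, "jaw": 0},
  {"wx": 0, "wy": 0, "wz": 0, "tx": 0, "ty": 0, "tz": 0, "jaw": 0},
  {"wx": 0, "wy": 0, "wz": 0, "tx": 0, "ty": 0, "tz": 0, "jaw": 0},
  {"wx": 0, "wy": 0, "wz": 0, "tx": 0, "ty": 0, "tz": 0, "jaw": 0},
  {"wx": 0, "wy": 0, "wz": 0, "tx": 0, "ty": 0, "tz": 0, "jaw": 0},
], squeeze=20)

```text
clock: 9.02
tcp_pos: [0.5254, 0.1711, 0.0197]
eef_rot: [-3.141, -0.002, -0.242]
force: [0.4, -0.1, 0.4]
opening: 0.0672
gripper_force: 0.0
```

>>> jog_arm([
  {"wx": 0, "wy": 0, "wz": 0, "tx": 0, "ty": 0, "tz": 0, "jaw": 0},
  {"wx": 0, "wy": 0, "wz": 0, "tx": 0, "ty": 0, "tz": 0, "jaw": 0},
  {"wx": 0, "wy": 0, "wz": 0, "tx": 0, "ty": 0, "tz": 0, "jaw": 0},
  {"wx": 0, "wy": 0, "wz": 0, "tx": 0, "ty": 0, "tz": 0, "jaw": 0},
  {"wx": 0, "wy": 0, "wz": 0, "tx": 0, "ty": 0, "tz": 0, "jaw": 0},
])

```text
clock: 9.43
tcp_pos: [0.525, 0.1712, 0.0187]
eef_rot: [-3.141, -0.0, -0.242]
force: [-1.2, -0.9, 2.1]
opening: 0.0338
gripper_force: 14.5
```

>>> jog_arm([
  {"wx": 0, "wy": 0, "wz": 0, "tx": 0, "ty": 0, "tz": -0.02, "jaw": 0},
  {"wx": 0, "wy": 0, "wz": 0, "tx": 0, "ty": 0, "tz": -0.036, "jaw": 0},
  {"wx": 0, "wy": 0, "wz": 0, "tx": 0, "ty": 0, "tz": -0.04, "jaw": 0},
  {"wx": 0, "wy": 0, "wz": 0, "tx": 0, "ty": 0, "tz": -0.04, "jaw": 0},
  {"wx": 0, "wy": 0, "wz": 0, "tx": 0, "ty": 0, "tz": -0.03, "jaw": 0},
], squeeze=25)

```text
clock: 9.85
tcp_pos: [0.525, 0.1711, 0.1875]
eef_rot: [-3.141, -0.002, -0.242]
force: [1.0, -0.4, -2.0]
opening: 0.0341
gripper_force: 25.0
```

>>> jog_arm([
  {"wx": 0, "wy": 0, "wz": 0, "tx": 0, "ty": 0.02, "tz": 0, "jaw": 0},
  {"wx": 0, "wy": 0, "wz": 0, "tx": 0, "ty": 0.03, "tz": 0, "jaw": 0},
  {"wx": 0, "wy": 0, "wz": 0, "tx": 0, "ty": 0.03, "tz": 0, "jaw": 0},
  {"wx": 0, "wy": 0, "wz": 0, "tx": 0, "ty": 0.03, "tz": 0, "jaw": 0},
  {"wx": 0, "wy": 0, "wz": 0, "tx": 0.0025, "ty": 0.03, "tz": 0, "jaw": 0},
])

```text
clock: 10.27
tcp_pos: [0.4927, 0.0335, 0.1845]
eef_rot: [3.141, 0.001, -0.242]
force: [0.9, 1.0, -1.4]
opening: 0.0338
gripper_force: 25.0
```

>>> jog_arm([
  {"wx": 0, "wy": 0, "wz": 0, "tx": 0, "ty": 0.035, "tz": 0, "jaw": 0},
  {"wx": 0, "wy": 0, "wz": 0, "tx": 0, "ty": 0.035, "tz": 0, "jaw": 0},
  {"wx": 0, "wy": 0, "wz": 0, "tx": 0, "ty": 0.035, "tz": 0, "jaw": 0},
  {"wx": 0, "wy": 0, "wz": 0, "tx": 0, "ty": 0.034, "tz": 0, "jaw": 0},
  {"wx": 0, "wy": 0, "wz": 0, "tx": 0, "ty": 0, "tz": 0, "jaw": 0},
])

```text
clock: 10.68
tcp_pos: [0.4593, -0.1045, 0.1845]
eef_rot: [3.141, 0.0, -0.246]
force: [1.1, -0.6, -2.6]
opening: 0.0334
gripper_force: 25.0
```

```bash
python3 - <<'E'
from h import *
s=manip.state();print(s["clock"],s["tcp_pos"],s["eef_rot"],s["opening"],s["gripper_force"])
c=cam("wrist");d=cam("scene");cv2.imwrite("pics/w5.png",np.hstack([cv2.resize(c["frame"],(400,300)),cv2.resize(d["frame"][200:470,100:460],(400,300))])[:,:,::-1])
E
```

```text
10.6833 [ 0.45928911 -0.10451444  0.18447604] [ 3.14068334e+00  3.00615611e-04 -2.45824425e-01] 0.03342825521260766 24.9528506398201
```

View pics/w5.png

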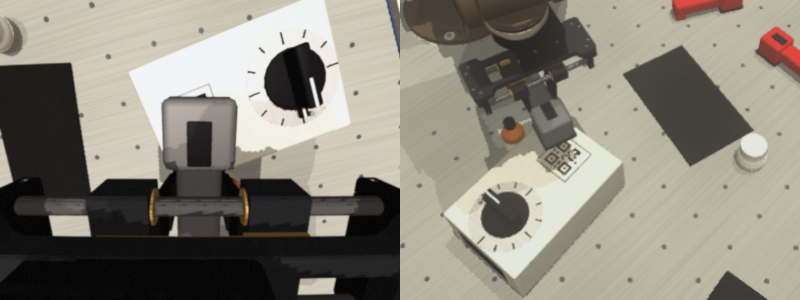

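The scanner is held with its head over the label (wrist view (200,133)), and the pointer faces the front. I'll check the window position and make a rectified close-up of the knob.

>>> jog_arm([
  {"wx": 0, "wy": 0, "wz": 0, "tx": 0, "ty": -0.003, "tz": 0, "jaw": 0},
  {"wx": 0, "wy": 0, "wz": 0, "tx": 0, "ty": 0, "tz": 0, "jaw": 0},
  {"wx": 0, "wy": 0, "wz": 0, "tx": 0, "ty": 0, "tz": 0, "jaw": 0},
  {"wx": 0, "wy": 0, "wz": 0, "tx": 0, "ty": 0, "tz": 0, "jaw": 0},
  {"wx": 0, "wy": 0, "wz": 0, "tx": 0, "ty": 0, "tz": 0, "jaw": 0},
])

```text
clock: 11.2
tcp_pos: [0.4613, -0.0968, 0.1846]
eef_rot: [3.142, 0.0, -0.241]
force: [0.1, -0.1, -2.4]
opening: 0.0341
gripper_force: 25.0
```

```bash
python3 - <<'E'
from h import *
s=manip.state();print(s["clock"],s["tcp_pos"],s["eef_rot"])
c=cam("wrist"); print("head top",pos(c,(320,205),.22),pos(c,(320,213),.22))
# rectified views, rows=-x box, cols=-y box ; 400px = 120mm
yaw=.125; X=np.array([np.cos(yaw),np.sin(yaw),0]);Y=np.array([-np.sin(yaw),np.cos(yaw),0])
def rect(c,z):
    g=[(-.06,-.06),(-.06,.06),(.06,.06),(.06,-.06)]
    src=np.float32([proj(c,np.array([.522,-.2378,z])+a*X+b*Y) for a,b in g])
    dst=np.float32([[(.06-b)/.12*400,(.06-a)/.12*400] for a,b in g])
    return cv2.warpPerspective(c["frame"],cv2.getPerspectiveTransform(src,dst),(400,400))
cv2.imwrite("pics/k.png",np.hstack([rect(c,.09),rect(c,.121)])[:,:,::-1])
E
```

```text
11.2 [ 0.46130074 -0.09678984  0.18460134] [ 3.14153574e+00  7.03309381e-06 -2.41033479e-01]
head top [ 0.51094572 -0.10983405  0.22      ] [ 0.50780072 -0.1090649   0.22      ]
```

View pics/k.png

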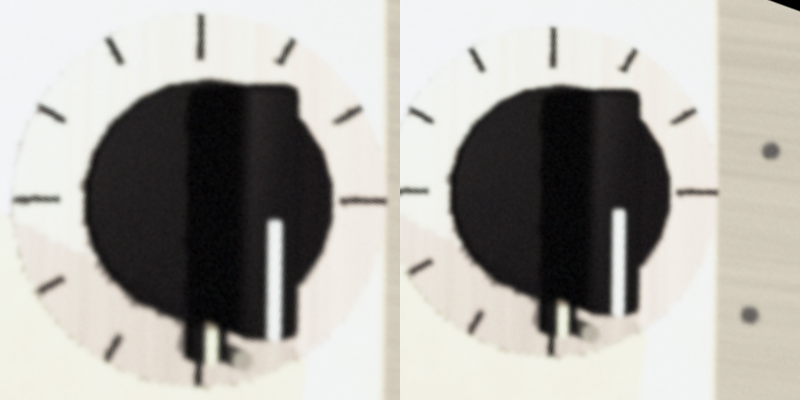

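The bar is square to the scale and its nose sits at the zero tick beside the pin, so the knob is home. The window is at about (0.509,-0.109), within a few mm of the label. I'll hold there.

>>> jog_arm([
  {"wx": 0, "wy": 0, "wz": 0, "tx": 0, "ty": 0, "tz": 0, "jaw": 0},
  {"wx": 0, "wy": 0, "wz": 0, "tx": 0, "ty": 0, "tz": 0, "jaw": 0},
  {"wx": 0, "wy": 0, "wz": 0, "tx": 0, "ty": 0, "tz": 0, "jaw": 0},
  {"wx": 0, "wy": 0, "wz": 0, "tx": 0, "ty": 0, "tz": 0, "jaw": 0},
  {"wx": 0, "wy": 0, "wz": 0, "tx": 0, "ty": 0, "tz": 0, "jaw": 0},
])

```text
clock: 11.67
tcp_pos: [0.4612, -0.0975, 0.1846]
eef_rot: [3.142, -0.0, -0.242]
force: [-0.3, 0.5, -2.5]
opening: 0.0336
gripper_force: 25.0
```

>>> jog_arm([
  {"wx": 0, "wy": 0, "wz": 0, "tx": 0, "ty": 0, "tz": 0, "jaw": 0},
  {"wx": 0, "wy": 0, "wz": 0, "tx": 0, "ty": 0, "tz": 0, "jaw": 0},
  {"wx": 0, "wy": 0, "wz": 0, "tx": 0, "ty": 0, "tz": 0, "jaw": 0},
  {"wx": 0, "wy": 0, "wz": 0, "tx": 0, "ty": 0, "tz": 0, "jaw": 0},
  {"wx": 0, "wy": 0, "wz": 0, "tx": 0, "ty": 0, "tz": 0, "jaw": 0},
])

```text
clock: 12.08
tcp_pos: [0.4612, -0.0975, 0.1846]
eef_rot: [3.142, -0.0, -0.242]
force: [-0.3, -0.0, -1.4]
opening: 0.0339
gripper_force: 25.0
```

>>> jog_arm([
  {"wx": 0, "wy": 0, "wz": 0, "tx": 0, "ty": 0, "tz": 0, "jaw": 0},
  {"wx": 0, "wy": 0, "wz": 0, "tx": 0, "ty": 0, "tz": 0, "jaw": 0},
  {"wx": 0, "wy": 0, "wz": 0, "tx": 0, "ty": 0, "tz": 0, "jaw": 0},
  {"wx": 0, "wy": 0, "wz": 0, "tx": 0, "ty": 0, "tz": 0, "jaw": 0},
  {"wx": 0, "wy": 0, "wz": 0, "tx": 0, "ty": 0, "tz": 0, "jaw": 0},
])

```text
clock: 12.5
tcp_pos: [0.4612, -0.0975, 0.1846]
eef_rot: [3.141, -0.0, -0.242]
force: [0.2, -0.1, -1.3]
opening: 0.0339
gripper_force: 25.0
```

>>> jog_arm([
  {"wx": 0, "wy": 0, "wz": 0, "tx": 0, "ty": -0.02, "tz": 0, "jaw": 0},
  {"wx": 0, "wy": 0, "wz": 0, "tx": 0.002, "ty": -0.03, "tz": 0, "jaw": 0},
  {"wx": 0, "wy": 0, "wz": 0, "tx": 0.002, "ty": -0.03, "tz": 0, "jaw": 0},
  {"wx": 0, "wy": 0, "wz": 0, "tx": 0.002, "ty": -0.03, "tz": 0, "jaw": 0},
  {"wx": 0, "wy": 0, "wz": 0, "tx": 0.002, "ty": -0.03, "tz": 0, "jaw": 0},
])

```text
clock: 12.92
tcp_pos: [0.5028, 0.0379, 0.1847]
eef_rot: [3.141, -0.0, -0.243]
force: [-0.1, -1.0, -0.6]
opening: 0.0338
gripper_force: 25.0
```

>>> jog_arm([
  {"wx": 0, "wy": 0, "wz": 0, "tx": 0.002, "ty": -0.03, "tz": 0, "jaw": 0},
  {"wx": 0, "wy": 0, "wz": 0, "tx": 0, "ty": -0.03, "tz": 0, "jaw": 0},
  {"wx": 0, "wy": 0, "wz": 0, "tx": 0, "ty": -0.03, "tz": 0, "jaw": 0},
  {"wx": 0, "wy": 0, "wz": 0, "tx": 0, "ty": -0.03, "tz": 0, "jaw": 0},
  {"wx": 0, "wy": 0, "wz": 0, "tx": 0, "ty": 0, "tz": 0, "jaw": 0},
])

```text
clock: 13.33
tcp_pos: [0.534, 0.1565, 0.1845]
eef_rot: [-3.141, -0.001, -0.239]
force: [-0.8, 0.2, -2.1]
opening: 0.0335
gripper_force: 25.0
```

>>> jog_arm([
  {"wx": 0, "wy": 0, "wz": 0, "tx": 0, "ty": 0, "tz": 0.03, "jaw": 0},
  {"wx": 0, "wy": 0, "wz": 0, "tx": 0, "ty": 0, "tz": 0.035, "jaw": 0},
  {"wx": 0, "wy": 0, "wz": 0, "tx": 0, "ty": 0, "tz": 0.035, "jaw": 0},
  {"wx": 0, "wy": 0, "wz": 0, "tx": 0, "ty": 0, "tz": 0.03, "jaw": 0},
  {"wx": 0, "wy": 0, "wz": 0, "tx": 0, "ty": 0, "tz": 0.02, "jaw": 0},
])

```text
clock: 13.75
tcp_pos: [0.5322, 0.1521, 0.0319]
eef_rot: [3.14, 0.003, -0.242]
force: [0.4, 0.7, -1.9]
opening: 0.0338
gripper_force: 25.0
```

>>> jog_arm([
  {"wx": 0, "wy": 0, "wz": 0, "tx": 0, "ty": 0, "tz": 0.005, "jaw": 0},
  {"wx": 0, "wy": 0, "wz": 0, "tx": 0, "ty": 0, "tz": 0.003, "jaw": 0},
  {"wx": 0, "wy": 0, "wz": 0, "tx": 0, "ty": 0, "tz": 0.002, "jaw": 0},
  {"wx": 0, "wy": 0, "wz": 0, "tx": 0, "ty": 0, "tz": 0, "jaw": 0},
  {"wx": 0, "wy": 0, "wz": 0, "tx": 0, "ty": 0, "tz": 0, "jaw": 0},
])

```text
clock: 14.17
tcp_pos: [0.5339, 0.1526, 0.0258]
eef_rot: [-3.141, -0.002, -0.242]
force: [-0.2, 0.6, -1.8]
opening: 0.0338
gripper_force: 25.0
```

>>> jog_arm([
  {"wx": 0, "wy": 0, "wz": 0, "tx": 0, "ty": 0, "tz": 0.003, "jaw": 0},
  {"wx": 0, "wy": 0, "wz": 0, "tx": 0, "ty": 0, "tz": 0.002, "jaw": 0},
  {"wx": 0, "wy": 0, "wz": 0, "tx": 0, "ty": 0, "tz": 0.001, "jaw": 0},
  {"wx": 0, "wy": 0, "wz": 0, "tx": 0, "ty": 0, "tz": 0, "jaw": 0},
  {"wx": 0, "wy": 0, "wz": 0, "tx": 0, "ty": 0, "tz": 0, "jaw": 0},
])

```text
clock: 14.58
tcp_pos: [0.5333, 0.1526, 0.0187]
eef_rot: [3.142, -0.0, -0.242]
force: [0.8, -0.6, -1.1]
opening: 0.0334
gripper_force: 25.0
```

One more millimetre, then release and lift.

>>> jog_arm([
  {"wx": 0, "wy": 0, "wz": 0, "tx": 0, "ty": 0, "tz": 0.001, "jaw": 0},
  {"wx": 0, "wy": 0, "wz": 0, "tx": 0, "ty": 0, "tz": 0, "jaw": 0},
  {"wx": 0, "wy": 0, "wz": 0, "tx": 0, "ty": 0, "tz": 0, "jaw": 1},
  {"wx": 0, "wy": 0, "wz": 0, "tx": 0, "ty": 0, "tz": 0, "jaw": 1},
  {"wx": 0, "wy": 0, "wz": 0, "tx": 0, "ty": 0, "tz": 0, "jaw": 1},
])

```text
clock: 15.0
tcp_pos: [0.5333, 0.1525, 0.0176]
eef_rot: [3.142, -0.0, -0.242]
force: [0.2, 0.5, 0.3]
opening: 0.0487
gripper_force: 0.0
```

>>> jog_arm([
  {"wx": 0, "wy": 0, "wz": 0, "tx": 0, "ty": 0, "tz": 0, "jaw": 1},
  {"wx": 0, "wy": 0, "wz": 0, "tx": 0, "ty": 0, "tz": 0, "jaw": 1},
  {"wx": 0, "wy": 0, "wz": 0, "tx": 0, "ty": 0, "tz": 0, "jaw": 1},
  {"wx": 0, "wy": 0, "wz": 0, "tx": 0, "ty": 0, "tz": 0, "jaw": 1},
  {"wx": 0, "wy": 0, "wz": 0, "tx": 0, "ty": 0, "tz": 0, "jaw": 1},
])

```text
clock: 15.42
tcp_pos: [0.5332, 0.1525, 0.0175]
eef_rot: [3.141, 0.0, -0.242]
force: [-0.4, -0.8, 0.2]
opening: 0.0819
gripper_force: 0.0
```

>>> jog_arm([
  {"wx": 0, "wy": 0, "wz": 0, "tx": 0, "ty": 0, "tz": -0.03, "jaw": 1},
  {"wx": 0, "wy": 0, "wz": 0, "tx": 0, "ty": 0, "tz": -0.04, "jaw": 1},
  {"wx": 0, "wy": 0, "wz": 0, "tx": 0, "ty": 0, "tz": -0.04, "jaw": 1},
  {"wx": 0, "wy": 0, "wz": 0, "tx": 0, "ty": 0, "tz": -0.04, "jaw": 1},
  {"wx": 0, "wy": 0, "wz": 0, "tx": 0, "ty": 0, "tz": -0.04, "jaw": 1},
])

```text
clock: 15.83
tcp_pos: [0.5328, 0.1525, 0.2096]
eef_rot: [3.142, 0.0, -0.242]
force: [1.5, 0.4, 0.6]
opening: 0.0949
gripper_force: 0.0
```

>>> jog_arm([
  {"wx": 0, "wy": 0, "wz": 0, "tx": 0, "ty": 0, "tz": 0, "jaw": 1},
  {"wx": 0, "wy": 0, "wz": 0, "tx": 0, "ty": 0, "tz": 0, "jaw": 1},
  {"wx": 0, "wy": 0, "wz": 0, "tx": 0, "ty": 0, "tz": 0, "jaw": 1},
])

```text
clock: 16.08
tcp_pos: [0.5328, 0.1525, 0.207]
eef_rot: [3.141, 0.001, -0.242]
force: [-0.1, 0.2, -0.4]
opening: 0.0949
gripper_force: 0.0
```

```bash
python3 - <<'E'
from h import *
c=cam("wrist");g=cv2.cvtColor(c["frame"],cv2.COLOR_RGB2GRAY)
p=[proj(c,P) for P in((.5805,.1415,.054),(.48,.166,.046),(.56,.11,.004))]
print(p); print([int(g[int(v),int(u)]) for u,v in p])
# bright blob inside the mat
q=np.int32([proj(c,np.array([.531,.153,.004])+R.from_euler('z',-.222).apply([a,b,0])) for a,b in((.11,.06),(.11,-.06),(-.11,-.06),(-.11,.06))])
m=np.zeros_like(g);cv2.fillConvexPoly(m,q,255);m&=np.uint8(g>55)*255
n,l,st,ce=cv2.connectedComponentsWithStats(m)
for i in range(1,n):
    if st[i,4]>200: print(st[i],ce[i],pos(c,ce[i],.048))
E
```

```text
[array([317.14539307, 181.52539216]), array([317.56793113, 281.75459138]), array([349.60330439, 190.05725765])]
[46, 87, 27]
[ 292  157   53  144 5024] [317.5111465  221.86624204] [0.54181811 0.15073824 0.048     ]
```

The scanner lies as expected, on the middle of the mat. I'll hand in.

```bash
python3 -c "
from cell import manip
print(manip.finish_job())"
```

```text
the job is handed in; nothing more can be done
None
```

I handed the job in at about 16 s: the knob is home at the zero stop, the scanner was held about 8 cm over the label for well over a second, and it is back window down on the middle of its mat. The arm went nowhere near the bottles or the jar, and the hand-in gave no verdict.

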